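# Unlock the filter cover, lay it in the UV drawer and push the drawer home

## Robot

A 7-joint arm with a two-finger parallel gripper is mounted at the origin on the work surface. World frame = base frame: x ahead of the robot, y to its left, z up, the work surface at z = 0. Lengths are in m, angles in rad, forces in N, time in s.
With the tool pointing down it reaches from about 0.375 to 0.925 m from the base axis. Payload 3.1 kg.
Tool frame: the origin (TCP) lies at the very end of the fingers, on their centre line; the grasp point (between the pads) lies 19 mm behind it; z points along the fingers, y is the line along which they close (so a half turn about z gives the same grasp; the last joint's range is limited). The gripper opens to 85 mm and grips with 20 to 120 N. Pads are 22 mm wide; open, the fingers measure 114 mm over their backs; the gripper's body (76 mm by 85 mm) begins 54 mm behind the grasp point. The pads swing forward as they close: fully open they stand 13 mm farther back than shut.
Start: joints at [-0.098, 0.383, 0.044, 1.598, -0.018, 1.161, -0.05], TCP at [0.65, 0, 0.231] pointing down, gripper open.
Joint ranges: [-2.61, 2.61], [-0.41, 2.15], [-1.48, 1.57], [0, 2.5], [-1.57, 4.71], [0.05, 1.97], [-2.85, 2.85]. Speed limits (rad/s): [2.79, 2.79, 3.14, 3.14, 3.14, 3.14, 3.14].

## Interface

Orientations are given as a unit quaternion [w, x, y, z].
In Python, from station import sense, snapshot, get_calibration, finish_job gives the robot as it stands.
- The arm moves only by the shell command python3 -m crank 'ROWS' [OPENING] [FORCE]. ROWS is a JSON object of lists of equal length, an entry for each row: "linear": the shift along the tool's x, y, z normalised to -1 to 1, where 1 is 0.025 m, a list of three; "twist": the turn about the tool's z normalised to -1 to 1, where 1 is 4 degrees. In form: {"linear": [[tx, ty, tz], ...], "twist": [twist, ...]}. A call has 1 to 20 rows; each row shifts and turns the commanded pose from where the row before left it, along the tool's axes as they then stand; what a row does not reach is not made up. A row lasts 1/12 s, in which the tool goes at most 41.7 mm and 7.16 degrees, less where a joint would pass 70% of its speed; a pose out of reach is approached as far as the arm can. A call with a number of a shift or a turn outside -1 to 1 is refused whole. A call with a gripper value outside its range is refused whole. OPENING is the gripper's target within -1 to 1 (fully open at 1, half-way at 0, shut at -1), set as the call begins (- or left out, the last holds). The fingers move at their own pace and stop on an object; FORCE is the grip in N (left out, the last holds). Time passes only in rows, so rows that do not move let the fingers close. It gives the time, the measured TCP pose, the force, the opening and the grip force at its end, in the units of the state.
- sense(): the state, without advancing time (a new reading comes with each control period).
- snapshot(name): name is "scene" or "side" or "wrist"; returns the picture (400x640x3 uint8, blue, green, red); there is no depth.
- get_calibration(name): a dict with "fov_y" (degrees; the focal length in pixels is half the picture's height over the tangent of half this angle, whatever the lens; pixels are square), "cx", "cy" (the principal point, pixels), "R" (3x3) and "t" (3): a world point X has camera coordinates R X + t. Camera axes: x right, y down, z forward; pixel columns grow to the right and rows downward; lengths in m; the calibration is good to about 2 mm. A picture is of the moment at which its call begins: read the wrist's pose just before it. get_calibration takes no time and is no camera call; for the wrist camera it gives the pose at the moment of the call.
- finish_job(): hands the job in; it is judged then, once.
The state is a dict: "time": time; "q": joint angles; "dq": joint speeds; "effort": joint torques, N m; "position": TCP position; "eef_rot": TCP orientation; "wrist_force": force on the tool from outside, world axes, zero at the start; "ft_torque": the same for the moment, N m; "opening": finger opening in m; "grip_force": force on a finger pad.
Only numpy, scipy, OpenCV 4.12 (cv2) and the standard library are available. Lean on these libraries where they do the work, as an engineer would, in place of code of your own. Each camera call takes 0.05 s, during which the arm holds its last target. There are 200 camera calls.

## Task

Please get the red intake-filter cover of the air pump into the UV steriliser: unlock it with about a quarter turn anticlockwise seen from above, lift it off, and lay it (do not drop it) flat on the floor of the steriliser's open drawer, grip bar up, beside the small glass dish that stays lying there. Then let go of it and push the drawer gently, without slamming it, fully home until it snaps past its catch and its front is flush with the cabinet. Leave the flasks and the Petri dishes standing where they are.

Things in the scene. Friction and masses are not known exactly. Their poses are not given: they have to be found in the camera images.
- cover_grip (a point): Grip point of the red filter cover: on its axis, in its upright grip bar, 9 mm below the bar's top. Bar 12 mm thick, 56 mm long along this point's y, rising 36 mm above the flange (this point: 27 mm above it). Flange dia 73 mm, 7 mm thick; below it a spigot dia 62 mm, 10 mm deep; underside 44 mm below this point. z up. Loose, about 0.16 kg; it turns freely and nothing but the hooks holds it down.
- cover_ear (a point): Tip of one of the cover's two flat ears, which stick out in line with the grip bar at both its ends, low on the flange: 24 mm wide, 4 mm thick, tip 47 mm from the axis. Same axes as cover_grip.
- filter_rim (a point): Centre of the rim of the pump's fixed white filter housing (dia 88 mm, bore 69 mm, rim 75 mm above the table), on its upright axis; the cover's flange rests on it and its spigot stands in the bore with 3 mm play. x points away from the robot, y left, z up. Locked, the cover's bar lies along this y (or up to 0.08 rad anticlockwise of it).
- filter_hook (a point): Top of one of two fixed grey hooks at the housing's +y and -y sides, 85 mm above the table, 28 mm wide, 40 to 58 mm from the axis. Locked, the ears lie under them (1.5 mm play); end stops bar clockwise turning. Turned 50 to 115 degrees anticlockwise (best 90) the ears are clear and the cover lifts straight off; it is out of the bore after 12 mm.
- air_pump: Navy air pump box behind the filter housing, 125 x 150 mm, top 82 mm above the table, green button on top; fixed. Origin at table level, 70 mm beyond the housing's axis; same axes as filter_rim.
- drawer (a joint): Opening of the steriliser's drawer in m: 0 = fully home, 0.19 at most; starts 0.14 to 0.18. It slides with about 1.5 N of drag. A sprung roller catch resists with up to about 7 N from 13 mm down to 5 mm open; past that it snaps the drawer shut to 0 by itself and holds it. Let go sooner, it springs back to about 12 mm open.
- drawer_front (a point): Middle of the outer face of the blue drawer front, 82 mm above the table (panel 296 wide, 132 high, 12 thick, top 148 mm above the table). Moves with the drawer: x points into the cabinet (closing direction), y left, z up. In this frame the drawer's inside spans x 12 to 231, y -125 to +125 mm, its flat floor is at z = -52 mm, and it is open from above only where x is less than the joint value.
- drawer_handle (a point): Middle of the drawer's bar handle: steel bar dia 11 mm, 100 mm long along y, its axis 28 mm in front of the drawer front and 100 mm above the table. Axes as drawer_front. The drawer can be pushed on this bar or anywhere on the front panel.
- steriliser: Cream UV steriliser cabinet, 300 wide, 270 deep, top 150 mm above the table; fixed. Origin at table level under the middle of its front face; x points to its rear, z up. Its face is flush behind the drawer front when the drawer is home. The drawer with cover and dish passes freely under its lamp head (underside 125 mm above the table).
- glass_dish_mid (a point): Middle of the small covered glass dish, dia 60 mm, 15 mm high, lying loose in the drawer's left (+y) half; it stays there.
- flask_a: conical culture flask, dia 82 mm at the foot, 139 mm high, closed; a bystander, origin at the centre of its foot. It stands beside the pump.
- flask_b: conical culture flask, dia 82 mm at the foot, 139 mm high, closed; a bystander, origin at the centre of its foot. It stands at the left, nearer the robot than the equipment.
- flask_c: conical culture flask, dia 82 mm at the foot, 139 mm high, closed; a bystander, origin at the centre of its foot. It stands at the right, nearer the robot than the equipment.
- dish_pair: Two stacked Petri dishes, dia 91 mm, 31 mm high, on the table between robot and equipment; a bystander, origin at the centre of its underside.
Not all that is in view belongs to the job. Leave any turquoise look-alike of the part that bears cover_grip alone.

How it is judged:
On the way, in this order (a step that is already met when the one before it is completed fails the run):
1. the cover is turned by at least 46 degrees from the pump's crosswise (locked) direction while still seated on the filter housing (angle between the y axis of cover_grip and the y axis of filter_rim, either way round above 0.8 rad and z of cover_grip in the frame of filter_rim below 0.039 m and horizontal distance between cover_grip and filter_rim below 0.012 m), for 0.1 s.
2. the cover lies flat on the drawer's floor, bar up, beside the dish, and is let go (x of cover_grip in the frame of drawer_front between 0.03 and 0.22 m and y of cover_grip in the frame of drawer_front between -0.1 and 0.1 m and z of cover_grip in the frame of drawer_front between -0.014 and -0.003 m and angle between cover_grip's own z axis and vertical below 0.1 rad and contact force between cover and the fingers below 0.1 N), for 0.2 s.
At the end, for the whole second after the job is handed in: The drawer is home in its catch (less than 3 mm open) and still; the cover lies flat (within 0.1 rad) bar up on the drawer's floor and the glass dish lies flat beside it; the flasks and the stacked Petri dishes stand within 40 mm of where they were (value of joint drawer below 0.003 m and velocity of joint drawer between -0.01 and 0.01 m/s and x of cover_grip in the frame of drawer_front between 0.03 and 0.22 m and y of cover_grip in the frame of drawer_front between -0.1 and 0.1 m and z of cover_grip in the frame of drawer_front between -0.014 and -0.003 m and angle between each of cover_grip, glass_dish_mid's own z axis and vertical below 0.1 rad and x of glass_dish_mid in the frame of drawer_front between 0.02 and 0.225 m and y of glass_dish_mid in the frame of drawer_front between -0.115 and 0.115 m and z of glass_dish_mid in the frame of drawer_front between -0.05 and -0.039 m and distance of each of flask_a, flask_b, flask_c, dish_pair from where it was at the start of the episode below 0.04 m); the robot touches nothing.
It fails at once if the drawer is slammed (closing faster than 0.5 m/s) (velocity of joint drawer below -0.5 m/s).
It fails at once if the cover is dropped (falling out of the grip faster than 0.75 m/s, a fall of about 3 cm) (contact force between cover and the fingers below 0.05 N and linear speed of cover above 0.75 m/s).
It fails at once if a flask or the stack of Petri dishes is pushed more than 40 mm or knocked over (distance of any of flask_a, flask_b, flask_c, dish_pair from where it was at the start of the episode above 0.04 m or angle between any of flask_a, flask_b, flask_c, dish_pair's own z axis and vertical above 0.5 rad).
It also fails if it takes over 61 s, if anything falls off the work surface, if the arm or the gripper's body presses on something with over 40 N, if the wrist force passes 120 N, or if a joint passes its speed limit or range.

## Working session

There is one attempt and no reset: what is moved stays moved. The work goes in short steps, Python scripts to look and compute and a shell command to move; the robot and the scene stay as the last step left them, time stands still between calls to the robot, and variables do not carry over. Pictures are saved under pics/ and viewed, at most 10 in all, crops included, and the job is handed in when it is done.

```bash
mkdir -p pics
cat > h.py <<'E'
import numpy as np, cv2
from station import sense, snapshot, get_calibration, finish_job
def K(c):
    return 200/np.tan(np.radians(c["fov_y"])/2)
def ray(c,u,v):
    f=K(c); R=np.array(c["R"]); t=np.array(c["t"])
    d=R.T@np.array([(u-c["cx"])/f,(v-c["cy"])/f,1]); return -R.T@t, d
def onz(c,u,v,z):
    o,d=ray(c,u,v); return o+d*(z-o[2])/d[2]
def proj(c,X):
    p=np.array(c["R"])@np.array(X)+np.array(c["t"]); return K(c)*p[:2]/p[2]+[c["cx"],c["cy"]]
E
python3 - <<'E'
from h import *
for n in("scene","side","wrist"):
    c=get_calibration(n); im=snapshot(n); cv2.imwrite(f"pics/{n}0.png",im); print(n,c)
print(sense())
E
```

```text
scene {'fov_y': 44.47874893941629, 'cx': 324.1556534192407, 'cy': 203.07652615870717, 'R': array([[-0.26348886,  0.96465237, -0.00440764],
       [ 0.6226604 ,  0.16658249, -0.76455497],
       [-0.73679552, -0.20419618, -0.64454346]]), 't': array([ 0.12028698, -0.2506233 ,  1.86593854])}
side {'fov_y': 56.85312022643805, 'cx': 320.20671922398776, 'cy': 201.53223523820824, 'R': array([[ 0.86613904, -0.49964799, -0.0124522 ],
       [-0.39260254, -0.66473547, -0.63560208],
       [ 0.30929988,  0.55540853, -0.77191641]]), 't': array([-0.44359901,  0.31071291,  0.80379673])}
wrist {'fov_y': 69.97760726731245, 'cx': 327.2453653371192, 'cy': 201.70267954499244, 'R': array([[ 9.99996355e-01, -1.02235496e-05, -2.69986675e-03],
       [ 6.88557081e-04, -9.65959992e-01,  2.58690586e-01],
       [-2.61060800e-03, -2.58691502e-01, -9.65956465e-01]]), 't': array([-0.64926354, -0.03413544,  0.37882395])}
{'time': 0.15, 'q': array([-0.09778978,  0.38367012,  0.0438655 ,  1.59924293, -0.01789059,
        1.16123759, -0.04990282]), 'dq': array([ 0.00033537, -0.00180444, -0.00055695, -0.00423638,  0.00096715,
       -0.00232257,  0.00166776]), 'effort': array([ 2.19941270e-03, -4.34053266e+01,  1.02680024e+00, -2.49981201e+01,
        1.06983635e-02,  7.30535554e-03,  3.91670756e-05]), 'position': array([ 6.49232036e-01, -2.20031629e-05,  2.30147605e-01]), 'eef_rot': array([-0.0007189 ,  0.70708987,  0.70712286, -0.00080951]), 'wrist_force': array([ 0.09800477, -0.58830828, -0.61621928]), 'ft_torque': array([-0.01825331, -0.017078  , -0.06030697]), 'grip_force': 0.0, 'opening': 0.08507062342855393}
```

View pics/scene0.png

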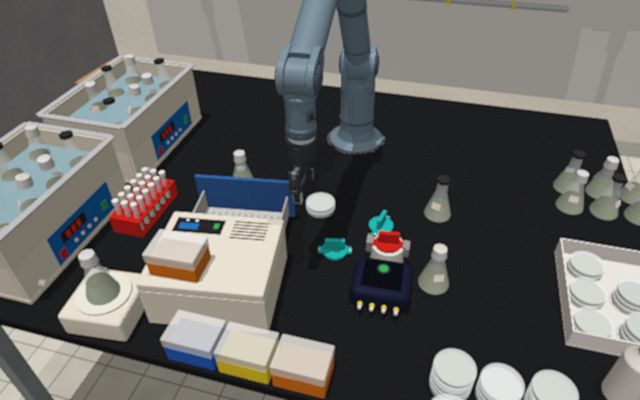

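View pics/side0.png

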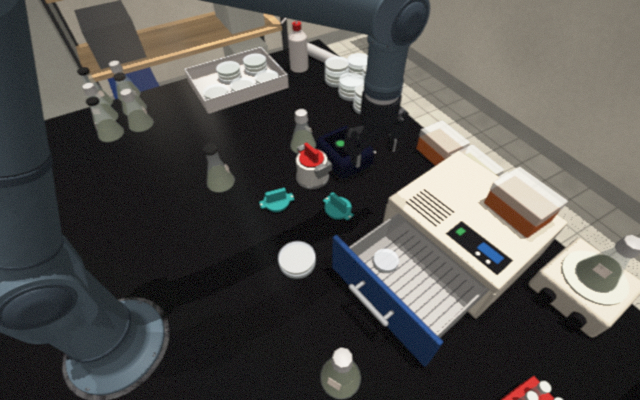

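View pics/wrist0.png

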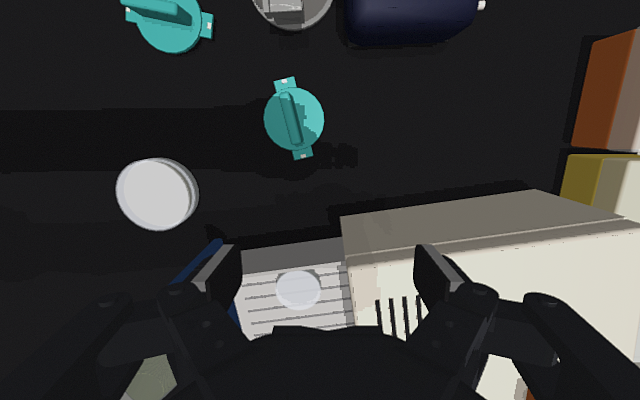

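Run:
```python
from h import *
C={n:get_calibration(n) for n in("scene","side","wrist")}
I={n:cv2.imread(f"pics/{n}0.png") for n in C}
def tri(a,b):
    A=[];B=[]
    for n,p in(("scene",a),("side",b)):
        o,d=ray(C[n],*p); d/=np.linalg.norm(d); P=np.eye(3)-np.outer(d,d); A.append(P);B.append(P@o)
    return np.linalg.lstsq(np.vstack(A),np.hstack(B),rcond=None)[0]
hs={n:cv2.cvtColor(I[n],cv2.COLOR_BGR2HSV) for n in I}
red={}
for n in("scene","side"):
    h=hs[n]; m=(((h[...,0]<6)|(h[...,0]>174))&(h[...,1]>150)&(h[...,2]>90)).astype(np.uint8)
    k,l,s,c=cv2.connectedComponentsWithStats(m)
    for i in range(1,k):
        if s[i,4]>40: print(n,"red",s[i],c[i])
for n,nm,u,v,z in [("side","front top L",335,242,.148),("side","front top R",437,345,.148),("side","handle a",353,287,.1),("side","handle b",388,320,.1),("side","glass",386,260,.04),
 ("side","petri",297,260,.016),("side","flaskc",341,385,0.01),("side","flaskb",221,183,.01),("side","flaska",303,145,.01),("wrist","glass",298,290,.04),("wrist","housing",295,5,.075),("wrist","petri",156,193,.02),("wrist","fl",150,380,.04),("wrist","cabcorner",341,216,.15),
 ("scene","front L",293,182,.148),("scene","front R",196,177,.148),("scene","flaskb",438,213,.01),("scene","flaska",433,285,.01),("scene","petri",320,206,.016),("scene","turq1",381,222,.02),("scene","turq2",335,249,.02),("scene","cab top fl",287,219,.15),("scene","cab top fr",175,212,.15)]:
    print(n,nm,onz(C[n],u,v,z).round(3))
for n,x0,y0,x1,y1 in(("scene",340,210,440,290),("side",270,120,370,220)):
    cv2.imwrite(f"pics/c_{n}.png",cv2.resize(I[n][y0:y1,x0:x1],None,fx=4,fy=4,interpolation=cv2.INTER_CUBIC))
a=cv2.imread("pics/c_scene.png");b=cv2.imread("pics/c_side.png"); a=cv2.copyMakeBorder(a,0,80,0,0,cv2.BORDER_CONSTANT)
cv2.imwrite("pics/crop.png",np.hstack([a,b]))
```

```text
scene red [ 109  178   69   59 1315] [142.73460076 212.99163498]
scene red [371 231  32  21 465] [388.22365591 241.10107527]
scene red [ 61 249   7   9  42] [ 63.73809524 252.9047619 ]
side red [293  22   8   9  55] [296.21818182  25.89090909]
side red [299 143  24  24 367] [310.48773842 156.25340599]
side red [501 376  38  24 352] [521.74431818 388.94034091]
side red [539 393  15   7  81] [545.87654321 396.61728395]
side front top L [ 0.495 -0.097  0.148]
side front top R [ 0.537 -0.371  0.148]
side handle a [ 0.486 -0.185  0.1  ]
side handle b [ 0.507 -0.279  0.1  ]
side glass [ 0.612 -0.143  0.04 ]
side petri [ 0.434 -0.022  0.016]
side flaskc [ 0.378 -0.316  0.01 ]
side flaskb [0.363 0.326 0.01 ]
side flaska [0.649 0.348 0.01 ]
wrist glass [ 0.611 -0.145  0.04 ]
wrist housing [0.62  0.171 0.075]
wrist petri [ 0.432 -0.018  0.02 ]
wrist fl [ 0.392 -0.292  0.04 ]
wrist cabcorner [ 0.661 -0.007  0.15 ]
scene front L [ 0.508 -0.079  0.148]
scene front R [ 0.558 -0.361  0.148]
scene flaskb [0.372 0.343 0.01 ]
scene flaska [0.668 0.356 0.01 ]
scene petri [ 0.442 -0.018  0.016]
scene turq1 [0.47  0.181 0.02 ]
scene turq2 [0.616 0.075 0.02 ]
scene cab top fl [ 0.666 -0.044  0.15 ]
scene cab top fr [ 0.717 -0.343  0.15 ]
```

View pics/crop.png

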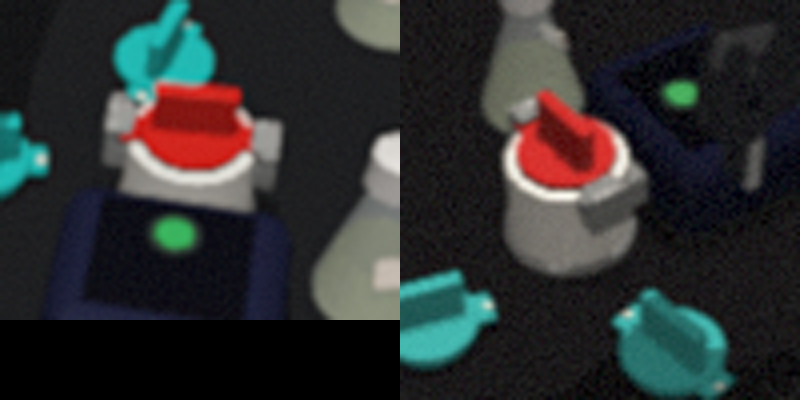

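```bash
python3 -m crank '{"linear":[[1,-0.2,0],[1,-0.2,0],[1,-0.2,0],[1,-0.2,0],[1,-0.2,0],[1,-0.2,0],[0,0,0],[0,0,0]],"twist":[0,0,0,0,0,0,0,0]}' 1
python3 - <<'E'
from h import *
c=get_calibration("wrist"); im=snapshot("wrist"); cv2.imwrite("pics/w1.png",im); np.save("c1.npy",c,allow_pickle=True)
h=cv2.cvtColor(im,cv2.COLOR_BGR2HSV); m=(((h[...,0]<6)|(h[...,0]>174))&(h[...,1]>130)&(h[...,2]>60)).astype(np.uint8)
k,l,s,ce=cv2.connectedComponentsWithStats(m)
for i in range(1,k):
    if s[i,4]>100: print(s[i],ce[i],onz(c,*ce[i],.09))
E
```

```text
time: 0.82
position: [0.6189, 0.1532, 0.2308]
eef_rot: [-0.001, 0.705, 0.709, -0.0]
wrist_force: [-0.3, -1.5, 0.4]
opening: 0.0854
grip_force: 0.0
[ 282   89   58   81 2065] [306.168523   130.41646489] [0.59873419 0.21339556 0.09      ]
```

View pics/w1.png

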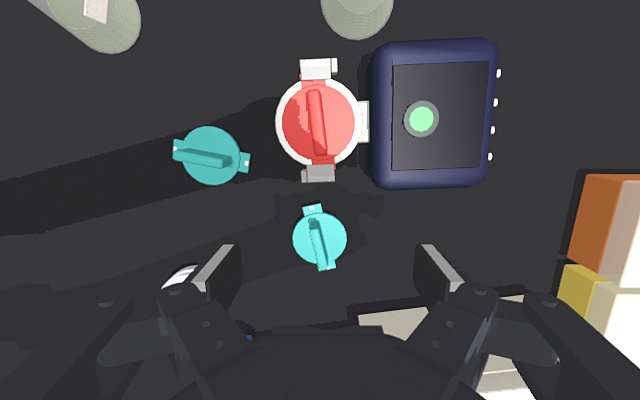

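Run:
```python
from h import *
c=np.load("c1.npy",allow_pickle=True).item()
im=cv2.imread("pics/w1.png"); h=cv2.cvtColor(im,cv2.COLOR_BGR2HSV)
for u,v,z in[(315,93,.118),(322,152,.118),(316,68,.085),(319,173,.085),(319,121,.075),(421,119,.085),(310,210,.0),(211,156,.02)]: print((u,v),onz(c,u,v,z).round(4))
# red flange ellipse, fit
m=(((h[...,0]<6)|(h[...,0]>174))&(h[...,1]>100)).astype(np.uint8); m[:75]=0;m[165:]=0
w=((h[...,1]<60)&(h[...,2]>170)).astype(np.uint8)
m2=cv2.morphologyEx(m,cv2.MORPH_CLOSE,np.ones((5,5)))
ct=max(cv2.findContours(m2,0,2)[0],key=cv2.contourArea); print(cv2.minEnclosingCircle(ct))
e=cv2.fitEllipse(ct); print(e, onz(c,*e[0],.082))
cv2.imwrite("pics/z1.png",cv2.resize(im[50:190,250:390],None,fx=4,fy=4,interpolation=cv2.INTER_CUBIC))
```

```text
(315, 93) [0.6086 0.2444 0.118 ]
(322, 152) [0.6145 0.1954 0.118 ]
(316, 68) [0.6083 0.2697 0.085 ]
(319, 173) [0.6109 0.1713 0.085 ]
(319, 121) [0.6107 0.2224 0.075 ]
(421, 119) [0.71   0.2247 0.085 ]
(310, 210) [0.596  0.1065 0.    ]
(211, 156) [0.4761 0.1811 0.02  ]
((317.0, 119.5), 48.00270462036133)
((317.55548095703125, 121.41493225097656), (68.59587097167969, 83.81934356689453), 169.003662109375) [0.60946571 0.22191509 0.082     ]
```

View pics/z1.png

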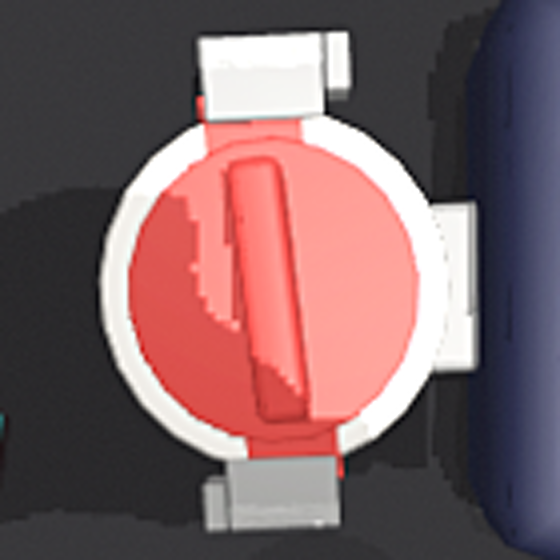

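```bash
python3 -m crank '{"linear":[[0.92,-0.11,0],[0.91,-0.11,0],[0.9,-0.1,0],[0,0,0],[0,0,0.5],[0,0,1],[0,0,1],[0,0,1],[0,0,0.5],[0,0,0],[0,0,0]],"twist":[0,0,0,-0.9,-0.95,0,0,0,0,0,0]}' 1
python3 - <<'E'
from h import *
c=get_calibration("wrist"); im=snapshot("wrist"); cv2.imwrite("pics/w2.png",im); np.save("c2.npy",c,allow_pickle=True)
for X in[(.611,.2215,.118),(.6145,.194,.118),(.607,.249,.118)]: print(proj(c,X))
E
```

```text
time: 1.78
position: [0.6121, 0.2167, 0.1307]
eef_rot: [-0.0, 0.661, 0.751, -0.001]
wrist_force: [-0.1, -0.0, -0.2]
opening: 0.0853
grip_force: 0.0
[325.17942872 232.05784531]
[325.23712964 274.97440432]
[324.22358497 185.13869691]
```

View pics/w2.png

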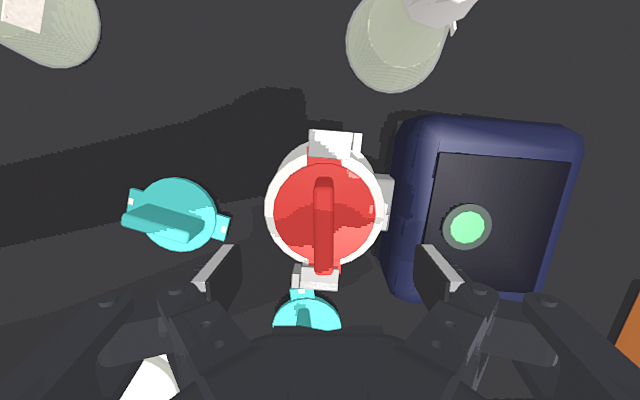

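```bash
python3 -m crank '{"linear":[[0.26,0,0.2],[0,0,0.6],[0,0,0.5],[0,0,0.17],[0,0,0],[0,0,0]],"twist":[0,0,0,0,0,0]}' 1
python3 -m crank '{"linear":[[0,0,0],[0,0,0],[0,0,0],[0,0,0],[0,0,0],[0,0,0],[0,0,0],[0,0,0]],"twist":[0,0,0,0,0,0,0,0]}' -1 50
```

```text
time: 2.33
position: [0.6111, 0.2246, 0.0945]
eef_rot: [-0.0, 0.66, 0.751, -0.0]
wrist_force: [0.2, -0.1, -0.6]
opening: 0.0853
grip_force: 0.0
time: 3.0
position: [0.6114, 0.2248, 0.0949]
eef_rot: [0.0, 0.66, 0.751, 0.0]
wrist_force: [-0.1, -0.3, 1.4]
opening: 0.0112
grip_force: 51.1
```

```bash
python3 -m crank '{"linear":[[0,0,0],[0,0,0],[0,0,0],[0,0,0],[0,0,0],[0,0,0],[0,0,0],[0,0,0],[0,0,0],[0,0,0],[0,0,0]],"twist":[-0.5,-0.8,-1,-1,-1,-1,-1,-1,-1,-0.7,0]}'
python3 -m crank '{"linear":[[0,0,0],[0,0,0],[0,0,0],[0,0,0],[0,0,0],[0,0,0],[0,0,0],[0,0,0],[0,0,0],[0,0,0],[0,0,0],[0,0,0],[0,0,0],[0,0,0],[0,0,0],[0,0,0]],"twist":[-0.8,-1,-1,-1,-1,-1,-1,-1,-1,-1,-1,-1,-0.4,0,0,0]}'
```

```text
time: 3.92
position: [0.61, 0.2228, 0.0949]
eef_rot: [-0.001, 0.396, 0.918, -0.002]
wrist_force: [-4.1, -3.3, 5.5]
opening: 0.0109
grip_force: 51.7
time: 5.25
position: [0.609, 0.2202, 0.0951]
eef_rot: [-0.003, -0.018, 1.0, -0.004]
wrist_force: [-6.1, -6.9, 10.8]
opening: 0.0109
grip_force: 52.4
```

Run:
```python
from h import *
c=get_calibration("wrist"); im=snapshot("wrist"); cv2.imwrite("pics/w3.png",im); np.save("c3.npy",c,allow_pickle=True)
print(sense()["q"])
```

```text
[-0.12491361  0.55701092 -0.37531749  1.68141362  0.24385605  0.95862846
  1.01433476]
```

View pics/w3.png

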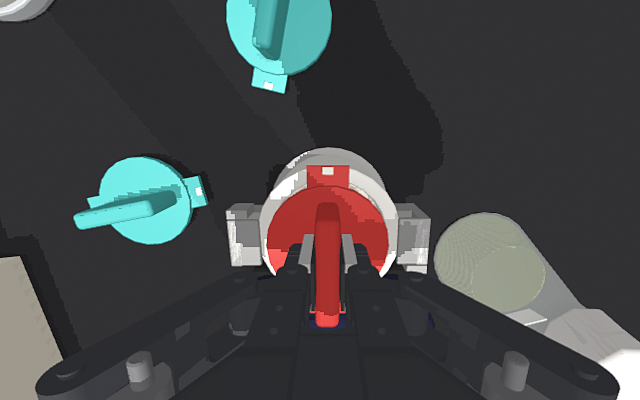

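```bash
python3 -m crank '{"linear":[[0,0,-0.2],[0,0,-0.3],[0,0,-0.4],[0,0,-0.6],[0,0,-0.8],[0,0,-1],[0,0,-1],[0,0,-0.7],[0,0,0],[0,0,0]],"twist":[0,0,0,0,0,0,0,0,0,0]}'
python3 - <<'E'
from h import *
c=get_calibration("side"); im=snapshot("side"); cv2.imwrite("pics/s4.png",im[:, 150:600])
E
```

```text
time: 6.13
position: [0.6126, 0.226, 0.2218]
eef_rot: [0.003, -0.02, 1.0, 0.001]
wrist_force: [0.2, 0.9, -2.2]
opening: 0.0112
grip_force: 50.8
```

View pics/s4.png

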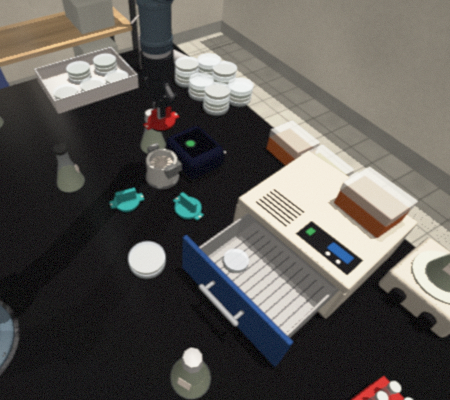

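Run:
```python
from h import *
def line(p): 
    return cv2.fitLine(np.float32(p),cv2.DIST_HUBER,0,.01,.01).ravel()
for n in("side","scene"):
    c=get_calibration(n); im=snapshot(n); cv2.imwrite(f"pics/{n}5.png",im)
    h=cv2.cvtColor(im,cv2.COLOR_BGR2HSV); m=((abs(h[...,0].astype(int)-111)<9)&(h[...,1]>150)&(h[...,2]>50)).astype(np.uint8)
    m=cv2.morphologyEx(m,cv2.MORPH_CLOSE,np.ones((9,9)))
    roi=np.zeros_like(m)
    if n=="side": roi[220:365,320:450]=1
    else: roi[165:225,185:305]=1
    ct=max(cv2.findContours(m*roi,0,2)[0],key=cv2.contourArea)
    q=cv2.approxPolyDP(cv2.convexHull(ct),3,True)[:,0]
    print(n,cv2.contourArea(ct)); 
    for p in q: print(p,onz(c,*p,.148).round(4),onz(c,*p,.016).round(4))
c=get_calibration("side");h=cv2.cvtColor(cv2.imread("pics/side5.png"),cv2.COLOR_BGR2HSV)
for P in [(.53,-.225,.148)]: print(proj(c,P))
```

```text
side 3396.0
[334 236] [ 0.5013 -0.0823  0.148 ] [ 0.5497 -0.0069  0.016 ]
[442 340] [ 0.5509 -0.3688  0.148 ] [ 0.6091 -0.3504  0.016 ]
[426 364] [ 0.4999 -0.3859  0.148 ] [ 0.548  -0.3709  0.016 ]
[334 268] [ 0.4607 -0.1489  0.148 ] [ 0.501  -0.0868  0.016 ]
scene 2790.5
[194 175] [ 0.5507 -0.371   0.148 ] [ 0.396  -0.4746  0.016 ]
[292 180] [ 0.4992 -0.0844  0.148 ] [ 0.3367 -0.1442  0.016 ]
[295 214] [ 0.6391 -0.0301  0.148 ] [ 0.498  -0.0816  0.016 ]
[209 205] [ 0.6645 -0.2685  0.148 ] [ 0.5272 -0.3564  0.016 ]
[198 195] [ 0.6328 -0.3172  0.148 ] [ 0.4907 -0.4126  0.016 ]
[384.12695304 281.73138008]
```

```bash
python3 -m crank '{"linear":[[0,-0.4,0],[0,-0.7,0],[0,-1,0],[0,-1,0],[0,-1,0],[0,-1,0],[0,-1,0],[0,-1,0],[0,-1,0],[0,-1,0],[0.1,-1,0],[0.1,-1,0],[0.1,-1,0],[0.1,-1,0],[0.1,-1,0],[0.1,-1,0],[0,-1,0],[0,-1,0],[0,-0.6,0],[0,-0.3,0]],"twist":[0,0,0,0,0,0,0,0,0,0,0,0,0,0,0,0,0,0,0,0]}'
python3 -m crank '{"linear":[[0,-0.2,0],[0,0,0],[0,0,0],[0,0,0],[0,0,0]],"twist":[-0.5,-0.7,-0.7,0,0]}'
python3 - <<'E'
from h import *
a=snapshot("side"); w=snapshot("wrist"); np.save("c6.npy",get_calibration("wrist"),allow_pickle=True)
cv2.imwrite("pics/side6.png",a);cv2.imwrite("pics/w6.png",w)
cv2.imwrite("pics/both.png",np.hstack([cv2.resize(a[130:380,230:480],(400,400)),cv2.resize(w,(400,250)) if 0 else np.vstack([cv2.resize(w,(400,250)),np.zeros((150,400,3),np.uint8)])]))
s=sense();O=np.array([.521,-.227]);th=np.radians(10);ex=np.array([np.cos(th),np.sin(th)]);d=s["position"][:2]-O
print(d@ex,d@[-ex[1],ex[0]],s["position"])
E
```

```text
time: 7.95
position: [0.6117, -0.2302, 0.2181]
eef_rot: [-0.001, -0.016, 1.0, -0.001]
wrist_force: [-0.3, -0.4, -1.7]
opening: 0.0109
grip_force: 50.8
time: 8.37
position: [0.6136, -0.2291, 0.219]
eef_rot: [-0.0, -0.086, 0.996, 0.001]
wrist_force: [0.3, 0.8, -2.0]
opening: 0.0111
grip_force: 50.8
0.09082231670009638 -0.018539430114601456 [ 0.61366186 -0.22948664  0.21922315]
```

View pics/both.png

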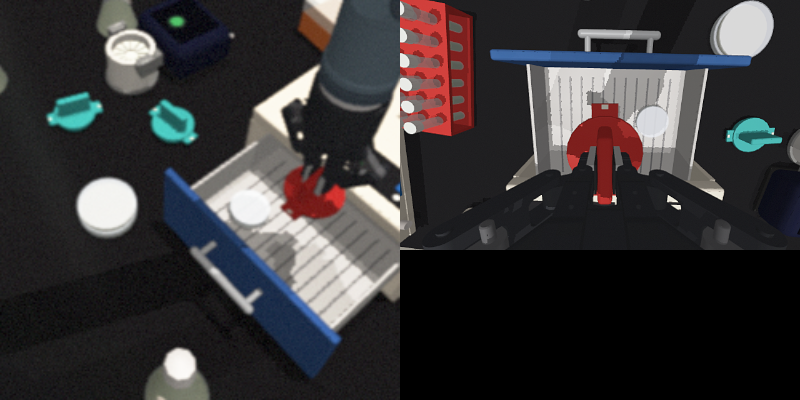

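Run:
```python
from h import *
c=np.load("c6.npy",allow_pickle=True).item(); w=cv2.imread("pics/w6.png")
h=cv2.cvtColor(w,cv2.COLOR_BGR2HSV); m=((abs(h[...,0].astype(int)-109)<9)&(h[...,1]>130)&(h[...,2]>40)).astype(np.uint8); m[140:]=0
ct=max(cv2.findContours(m,0,2)[0],key=cv2.contourArea); q=cv2.approxPolyDP(cv2.convexHull(ct),3,True)[:,0]
for p in q: print(p,onz(c,*p,.148).round(4))
u=(652-400)*1.6; v=121*1.6; print("dish",onz(c,u,v,.043).round(4))
for a,b in((507,187),(728,187),(530,183),(703,165)): print("cab",onz(c,(a-400)*1.6,b*1.6,.15).round(4))
for a,b in((578,34),(659,36)): print("hdl",onz(c,(a-400)*1.6,b*1.6,.1055).round(4))
print(sense()["position"])
```

```text
[144  80] [ 0.5418 -0.3718  0.148 ]
[503  87] [ 0.5035 -0.1238  0.148 ]
[562  93] [ 0.5002 -0.0815  0.148 ]
[557 105] [ 0.5084 -0.082   0.148 ]
[494 111] [ 0.52   -0.1249  0.148 ]
[258 107] [ 0.5461 -0.2917  0.148 ]
[150  96] [ 0.5517 -0.3676  0.148 ]
[145  92] [ 0.5497 -0.3711  0.148 ]
dish [ 0.6098 -0.1419  0.043 ]
cab [ 0.7126 -0.3467  0.15  ]
cab [ 0.6617 -0.0518  0.15  ]
cab [ 0.7011 -0.3164  0.15  ]
cab [ 0.636  -0.0954  0.15  ]
hdl [ 0.5008 -0.2846  0.1055]
hdl [ 0.4851 -0.1796  0.1055]
[ 0.61366186 -0.22948664  0.21922315]
```

```bash
python3 -m crank '{"linear":[[0.1,-0.5,0],[0,-0.56,0],[0,0,0.4],[0,0,0.8],[0,0,0.8],[0,0,0.8],[0,0,0.8],[0,0,0.8],[0,0,0.7],[0,0,0.4],[0,0,0.2],[0,0,0],[0,0,0],[0,0,0]],"twist":[0,0,0,0,0,0,0,0,0,0,0,0,0,0]}'
```

```text
time: 9.63
position: [0.6169, -0.2576, 0.0785]
eef_rot: [0.001, -0.085, 0.996, -0.001]
wrist_force: [0.9, 0.6, -1.2]
opening: 0.0109
grip_force: 50.8
```

Approach the floor slowly.

```bash
python3 -m crank '{"linear":[[0,0,0.2],[0,0,0.2],[0,0,0.1],[0,0,0.1],[0,0,0],[0,0,0]],"twist":[0,0,0,0,0,0]}'
```

```text
time: 10.13
position: [0.6154, -0.2569, 0.0616]
eef_rot: [-0.0, -0.085, 0.996, 0.0]
wrist_force: [0.4, 0.1, -1.3]
opening: 0.0113
grip_force: 50.8
```

```bash
python3 -m crank '{"linear":[[0,0,0.05],[0,0,0.05],[0,0,0],[0,0,0]],"twist":[0,0,0,0]}'
python3 -m crank '{"linear":[[0,0,0.04],[0,0,0.04],[0,0,0],[0,0,0]],"twist":[0,0,0,0]}'
```

```text
time: 10.47
position: [0.6161, -0.2572, 0.0599]
eef_rot: [0.0, -0.085, 0.996, -0.0]
wrist_force: [-0.3, -0.3, 0.5]
opening: 0.011
grip_force: 50.9
time: 10.8
position: [0.6173, -0.257, 0.0598]
eef_rot: [0.001, -0.086, 0.996, -0.0]
wrist_force: [-0.9, 1.3, 6.2]
opening: 0.0109
grip_force: 51.9
```

```bash
python3 -m crank '{"linear":[[0,0,0],[0,0,0],[0,0,0],[0,0,0],[0,0,0],[0,0,0]],"twist":[0,0,0,0,0,0]}' -0.1
python3 -m crank '{"linear":[[0,0,-0.2],[0,0,-0.5],[0,0,-0.8],[0,0,-1],[0,0,-1],[0,0,-1],[0,0,-1],[0,0,-1],[0,0,-0.5],[0,0,0],[0,0,0]],"twist":[0,0,0,0,0,0,0,0,0,0,0]}'
python3 - <<'E'
from h import *
w=snapshot("wrist"); c=get_calibration("wrist"); cv2.imwrite("pics/w7.png",w)
h=cv2.cvtColor(w,cv2.COLOR_BGR2HSV); m=(((h[...,0]<6)|(h[...,0]>174))&(h[...,1]>130)&(h[...,2]>60)).astype(np.uint8); m[:,:180]=0
k,l,s,ce=cv2.connectedComponentsWithStats(m); th=np.radians(9.5);ex=np.array([np.cos(th),np.sin(th)])
for i in range(1,k):
    if s[i,4]>100:
        P=onz(c,*ce[i],.055); d=P[:2]-[.521,-.2267]; print(s[i],P.round(3),d@ex,d@[-ex[1],ex[0]])
E
```

```text
time: 11.3
position: [0.6154, -0.2571, 0.0572]
eef_rot: [-0.0, -0.085, 0.996, 0.0]
wrist_force: [0.5, 1.1, -0.0]
opening: 0.0385
grip_force: 0.0
time: 12.22
position: [0.6161, -0.2572, 0.2335]
eef_rot: [0.001, -0.085, 0.996, -0.0]
wrist_force: [-1.4, 1.0, -0.7]
opening: 0.0382
grip_force: 0.0
[ 298  146   60   78 3147] [ 0.616 -0.257  0.055] 0.08836544697685245 -0.045290631912492135
```

```bash
python3 -m crank '{"linear":[[0.5,0.2,0],[0.8,0.3,0],[0.9,0.3,0],[0.9,0.3,0],[0.9,0.3,0],[0.9,0.2,0],[0.6,0.2,0],[0,0,0],[0,0,0.5],[0,0,0.8],[0,0,0.9],[0,0,0.9],[0,0,0.8],[0,0,0.5],[0,0,0],[0,0,0]],"twist":[0,0,0,0,0,0,0,0,0,0,0,0,0,0,0,0]}' -1 40
```

```text
time: 13.6
position: [0.4717, -0.2353, 0.1205]
eef_rot: [-0.002, -0.086, 0.996, 0.001]
wrist_force: [0.1, -0.5, 0.7]
opening: 0.0003
grip_force: 0.0
```

```bash
python3 -m crank '{"linear":[[-0.4,0,0],[-0.4,0,0],[-0.3,0,0],[-0.2,0,0],[-0.15,0,0],[-0.15,0,0],[-0.15,0,0],[-0.15,0,0],[-0.2,0,0],[-0.25,0,0],[-0.3,0,0],[-0.35,0,0],[-0.35,0,0],[-0.35,0,0],[-0.35,0,0],[-0.35,0,0],[-0.35,0,0],[-0.35,0,0],[-0.3,0,0],[0,0,0]],"twist":[0,0,0,0,0,0,0,0,0,0,0,0,0,0,0,0,0,0,0,0]}'
python3 - <<'E'
from h import *
th=np.radians(9.8);ex=np.array([np.cos(th),np.sin(th)])
s=sense(); P=s["position"]; print((P[:2]-[.521,-.2267])@ex,(P[:2]-[.521,-.2267])@[-ex[1],ex[0]],s["wrist_force"])
im=snapshot("side"); c=get_calibration("side"); cv2.imwrite("pics/side8.png",im)
h=cv2.cvtColor(im,cv2.COLOR_BGR2HSV); m=((abs(h[...,0].astype(int)-111)<9)&(h[...,1]>150)&(h[...,2]>50)).astype(np.uint8); m=cv2.morphologyEx(m,cv2.MORPH_CLOSE,np.ones((9,9)))
m[:200]=0;m[:,:300]=0
ct=max(cv2.findContours(m,0,2)[0],key=cv2.contourArea); q=cv2.approxPolyDP(cv2.convexHull(ct),3,True)[:,0]
for p in q:
    X=onz(c,*p,.148);d=X[:2]-[.521,-.2267]; print(p,X.round(3),d@ex,d@[-ex[1],ex[0]])
E
```

```text
time: 15.27
position: [0.6084, -0.2112, 0.1228]
eef_rot: [0.002, -0.086, 0.996, 0.001]
wrist_force: [-0.5, -0.4, 0.5]
opening: -0.0
grip_force: 0.0
0.08880056127991635 0.00041691958017218457 [-0.45907818 -0.41880762  0.4715926 ]
[369 211] [ 0.606 -0.064  0.148] 0.1109669576563248 0.1457851233445838
[477 306] [ 0.65  -0.354  0.148] 0.10599587275712578 -0.14710188121467843
[460 331] [ 0.59  -0.373  0.148] 0.042775015011029864 -0.15566802653015557
[448 325] [ 0.579 -0.354  0.148] 0.03517241089360135 -0.13494810325370155
[366 245] [ 0.548 -0.136  0.148] 0.04178143111601747 0.08457796078263313
```

```bash
python3 -m crank '{"linear":[[-0.1,0,0],[-0.2,0,0],[-0.3,0,0],[-0.3,0,0],[-0.3,0,0],[-0.3,0,0],[-0.25,0,0],[-0.2,0,0],[-0.15,0,0],[-0.1,0,0],[-0.1,0,0],[-0.1,0,0],[-0.1,0,0],[-0.1,0,0],[-0.1,0,0],[0,0,0],[0,0,0]],"twist":[0,0,0,0,0,0,0,0,0,0,0,0,0,0,0,0,0]}'
cat > m.py <<'E'
from h import *
import sys
th=np.radians(9.8);ex=np.array([np.cos(th),np.sin(th)])
s=sense(); P=s["position"]; print((P[:2]-[.521,-.2267])@ex,s["wrist_force"])
im=snapshot("side"); c=get_calibration("side"); cv2.imwrite("pics/side_"+sys.argv[1]+".png",im)
h=cv2.cvtColor(im,cv2.COLOR_BGR2HSV); m=((abs(h[...,0].astype(int)-111)<9)&(h[...,1]>150)&(h[...,2]>50)).astype(np.uint8); m=cv2.morphologyEx(m,cv2.MORPH_CLOSE,np.ones((9,9)))
m[:170]=0;m[:,:300]=0
ct=max(cv2.findContours(m,0,2)[0],key=cv2.contourArea); q=cv2.approxPolyDP(cv2.convexHull(ct),3,True)[:,0]
for p in q:
    X=onz(c,*p,.148);d=X[:2]-[.521,-.2267]; print(p,X.round(3),d@ex,d@[-ex[1],ex[0]])
E
python3 m.py a
```

```text
time: 16.73
position: [0.6641, -0.2031, 0.1227]
eef_rot: [-0.009, -0.084, 0.996, 0.001]
wrist_force: [-18.2, 0.3, 12.5]
opening: -0.0002
grip_force: 9.5
0.14504771452183782 [-18.20458259   0.28677839  12.47669191]
[387 200] [ 0.66  -0.059  0.148] 0.16577183978389765 0.14191478614571268
[494 289] [ 0.704 -0.345  0.148] 0.16029771639397003 -0.14758107189549088
[472 317] [ 0.627 -0.365  0.148] 0.08098140794194607 -0.15389024905544318
[381 234] [ 0.592 -0.129  0.148] 0.08625544216907917 0.08382087247526744
```

```bash
python3 -m crank '{"linear":[[0.3,0,0],[0.5,0,0],[0.8,0,0],[0.8,0,0],[0.6,0,0],[0,0,0],[0,0,0]],"twist":[0,0,0,0,0,0,0]}'
python3 m.py b
python3 - <<'E'
from h import *
im=cv2.imread("pics/side_b.png"); c=get_calibration("side"); th=np.radians(9.8);ex=np.array([np.cos(th),np.sin(th),0]);ey=np.array([-ex[1],ex[0],0])
O=np.array([.521,-.2267,.149])
# profile along drawer x at panel top height
for y in(-.09,.10):
    for x in np.arange(.13,.215,.004):
        u,v=proj(c,O+x*ex+y*ey).round().astype(int); print(int(x*1000),im[v,u],end=" ")
    print()
E
```

```text
time: 17.37
position: [0.5992, -0.2143, 0.1231]
eef_rot: [0.001, -0.085, 0.996, -0.0]
wrist_force: [0.6, -0.3, -0.1]
opening: -0.0001
grip_force: 0.0
0.0791250524812071 [ 0.59380773 -0.26269071 -0.11011233]
[438 243] [ 0.682 -0.209  0.148] 0.1617507516251853 -0.010374374428848036
[494 289] [ 0.704 -0.345  0.148] 0.16029771639397003 -0.14758107189549088
[473 317] [ 0.629 -0.365  0.148] 0.0823845726079081 -0.15507053391052372
[422 271] [ 0.61  -0.244  0.148] 0.0843555368899659 -0.032279058117242396
130 [72 45 21] 134 [68 38 25] 138 [69 42 27] 142 [67 38 21] 146 [72 40 25] 150 [72 45 32] 154 [130  80  47] 158 [169  98  58] 162 [158 102  74] 166 [158 165 173] 170 [206 227 234] 174 [233 246 249] 178 [238 249 251] 182 [235 247 250] 186 [234 247 252] 190 [160 180 191] 194 [47 48 50] 198 [41 37 41] 202 [29 30 30] 206 [34 33 33] 210 [42 36 28] 214 [133  79  40] 
130 [69 41 25] 134 [65 38 19] 138 [71 44 29] 142 [66 42 28] 146 [71 49 32] 150 [65 36 17] 154 [72 43 29] 158 [120  71  47] 162 [156  95  58] 166 [144 109  93] 170 [143 140 142] 174 [196 219 232] 178 [209 230 238] 182 [155 169 176] 186 [64 57 50] 190 [65 61 49] 194 [60 53 43] 198 [61 57 48] 202 [62 56 48] 206 [63 62 51] 210 [62 56 49] 214 [70 63 55]
```

```bash
python3 -c "
from station import *
print(finish_job())"
```

```text
the job is handed in; nothing more can be done
None
```

I unlocked the red cover, laid it flat in the drawer beside the glass dish and pushed the drawer home. After I backed off the front stayed put, tight against the cabinet. I handed the job in at about 17 s; no verdict was returned, and I did not re-measure the flasks or Petri dishes, though no unexpected contact forces showed in the readings.

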